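# Hold the belt tensioner back

### The job

A small canister is parked on the belt tensioner's stand and blocks its sprung arm: lift it off by its wire handle, set it down upright on the bare bench beside the fixture without dropping it, and let go of it. Then push the tensioner arm back with the fingertips, past the click of its ratchet pawl and on until it is at its back stop or close to it, and finish still pushing, so that the robot and not the pawl holds the spring compressed. Leave the other things on the bench where they lie.

Things in the scene. Friction and masses are not known exactly. Their poses are not given: they have to be found in the camera images.
- tensioner: Belt tensioner fixture, fixed: dark steel base plate 10 mm thick with pivot post, two stop pins 72 mm high, grey pawl guide and moving arm. Origin on the arm's upright pivot axis at bench level, z up. The plate covers its x -75 to +95 mm, y -45 to +155 mm. The arm swings on the +y side; it lies 62 to 74 mm above the bench, is 155 mm long and carries a roller (30 mm across, top 103 mm) 90 mm out.
- tensioner_arm (a joint): Arm angle, rad: 0 at rest on the front stop, grows as it is pushed back (clockwise from above) to 0.80 at the back stop. The arm points 1.745 rad minus this value counter-clockwise from the fixture's +x. Its spring drives it to 0: 0.8 N m at rest, 1.6 at the stop (6 to 11 N at the tab), and a bump before the click at about 0.53. Let go after it, it rests on the pawl at 0.52; hold it beyond 0.65.
- pawl (a joint): Travel of the sprung pawl slider along the fixture's +x, m: 0 dropped in against the arm's hub, up to about 0.007 while the ratchet tooth lifts it, back to 0 with the click. It works by itself.
- push_tab (a point): Middle of the upright flat tab at the arm's end, 140 mm from the pivot, 98 mm above the bench. The tab is 30 mm along the arm, 10 mm thick across it, and stands from 74 mm (top of the arm) to 118 mm above the bench. Push on its flat front face, the side away from the stand; fingertips need 90 mm of room there and have it. Follow the arc about the pivot.
- stand: Small round steel stand on the base plate, fixed, 66 mm across, origin under its centre on the plate; its flat top is 40 mm above its origin, 50 mm above the bench. The arm swings over it.
- canister: Closed aluminium canister with a grey lid, 56 mm across, 65 mm high, about 0.35 kg, with a stiff upright steel wire handle (a bail). Origin under its centre. The handle's straight top bar runs along the canister's own x, 48 mm long and 8 mm thick, its middle 105 mm above the origin; the room under it is 36 mm high. Pinch the bar from above, fingers closing along the canister's y.
- bare_bench (a point): A point on the bench beside the base plate (75 mm from its edge, on the side where the arm swings), where a patch 90 mm across is always bare. The canister may stand here or anywhere else on bare bench within 0.35 m of the pivot.
- hex_key: Dark hex key, 33x99x4 mm, loose, lying on the base plate in front of the pivot; leave it. Origin under its middle.
- brush: Small flux brush with a tin handle, 13x154x8 mm, loose on the bench; leave it. Origin under its middle.
- battery: Black block battery lying flat, 26x51x17 mm, loose; leave it. Origin under its middle.
- go_gauge: Ring gauge with a bow handle, 69x118x8 mm, loose; leave it. Origin under its middle.
- tape_roll: Roll of tape lying flat, 94x92x48 mm, loose; leave it. Origin under its centre.
- spare_ring: Grey steel ring, 60 mm across, 15 mm high, loose; leave it. Origin under its centre.
There are look-alikes about, which are no part of the job. What is shaped like the canister but orange is not meant.

How it is judged:
By the outcome, as a careful person would: the job done as asked, in the order asked, and still so for the second after the job is handed in, while the arm keeps its last pose, push and grip.
It also fails if it takes over 48 s, if anything falls off the work surface, if the arm or the gripper's body presses on something with over 40 N, if the wrist force passes 120 N, or if a joint passes its speed limit or range.

### The arm

A 6-joint arm with a two-finger parallel gripper is mounted at the origin on a cart in front of the work surface, level with it; the furniture and walls round the work are solid. World frame = base frame: x ahead of the robot, y to its left, z up, the work surface at z = 0. Lengths are in m, angles in rad, forces in N, time in s.
With the tool pointing down it reaches from about 0.25 to 0.725 m from the base axis. Payload 4 kg.
Tool frame: the origin (TCP) lies midway between the tips of the shut fingers; the grasp point (between the pads) lies 19 mm behind it; z points along the fingers, y is the line along which they close (so a half turn about z gives the same grasp; the last joint's range is limited). The gripper opens to 85 mm and grips with 20 to 120 N. Pads are 22 mm wide; open, the fingers measure 114 mm over their backs; the gripper's body (76 mm by 85 mm) begins 54 mm behind the grasp point. The pads swing forward as they close: fully open they stand 13 mm farther back than shut.
Start: joints at [-1.347, 0.241, 0.005, 1.335, 0, 1.571], TCP at [0.111, -0.488, 0.231] pointing down, gripper open.
Joint ranges: [-2.72, 2.72], [-1.05, 1.87], [-1.09, 1.28], [-1.99, 2.15], [-1.42, 1.44], [-3.14, 3.14]. Speed limits (rad/s): [2.79, 2.79, 3.14, 3.14, 3.14, 3.14].

### API

Orientations are given as a unit quaternion [x, y, z, w].
In Python, from workcell import get_obs, imaging, workorder gives the robot as it stands.
- The arm moves only by the tool move_tool, called by a JSON object that holds its "method" and its "body". Schema: {"type":"object","properties":{"offsets":{"type":"string"},"only":{"type":"string"},"quiet":{"type":"boolean"},"lines":{"type":"string"}},"required":["offsets"],"additionalProperties":false}. offsets is a string of 1 to 10 rows, one to a line, with the numbers parted by spaces; each row has 7 numbers: a rotation vector rx, ry, rz in normalised numbers (1 is pi rad), then dx, dy, dz in fractions of the full range, 1 being 0.8 m, then the finger opening in m; each row is the pose to reach, as a shift and turn from the pose commanded when the call began, along the tool's axes at that moment; what a row does not reach only later rows make up. A row lasts 1/8 s, in which the tool goes at most 0.0625 m and 0.188 rad, less where a joint would pass 70% of its speed; a pose out of reach is approached as far as the arm can. The fingers move at their own pace and stop on an object; the grip force is fixed at half the most. Time passes only in rows, so rows that do not move let the fingers close. The tool returns the time, the measured TCP pose, the force, the opening and the grip force at its end. only (a regular expression) keeps the lines of the reply that match it, lines (a string "A,B") keeps lines A to B, and quiet returns only ok. Input that does not fit is refused with a message, and nothing moves.
- get_obs(): the state, without advancing time (a new reading comes with each control period).
- imaging.camera(name): name is "scene" or "top"; returns (picture, depth): 420x560x3 uint8, red, green, blue; 420x560 float32, m along the optical axis (not along the pixel's ray), 0 where there is no reading.
- imaging.calibration(name): a dict with "mtx" (3x3 intrinsics, pixels), "k1" (the pictures are not rectified: a ray, as slopes to the right and down, at radius r is drawn at 1 + k1 r^2 times it, then the intrinsics apply), "R" (3x3) and "t" (3): a world point X has camera coordinates R X + t. Camera axes: x right, y down, z forward; pixel columns grow to the right and rows downward; lengths in m; the calibration is good to about 2 mm. A picture is of the moment at which its call begins. calibration takes no time and is no camera call.
- workorder.job_done(): hands the job in; it is judged then, once.
The state is a dict: "clock": time; "joint_pos": joint angles; "joint_vel": joint speeds; "tau": joint torques, N m; "eef_pos": TCP position; "tool_rot": TCP orientation; "ft_force": force on the tool from outside, world axes, zero at the start; "ft_torque": the same for the moment, N m; "grip_width": finger opening in m; "grasp_force": force on a finger pad.
Only numpy, scipy, OpenCV 4.12 (cv2) and the standard library are available. Lean on these libraries where they do the work, as an engineer would, in place of code of your own. Each camera call takes 0.05 s, during which the arm holds its last target. There are 200 camera calls.

## Working session

There is one attempt and no reset: what is moved stays moved. The work goes in short steps, Python scripts to look and compute and a tool call to move; the robot and the scene stay as the last step left them, time stands still between calls to the robot, and variables do not carry over. Pictures are saved under pics/ and viewed, at most 10 in all, crops included, and the job is handed in when it is done.

```bash
mkdir -p pics; cat > h.py <<'E'
import numpy as np, cv2
from workcell import get_obs, imaging, workorder
def snap(n,f):
    p,d=imaging.camera(n); cv2.imwrite(f'pics/{f}.png',p[:,:,::-1]); np.save(f'pics/{f}.npy',d); return p,d
def ray(n,u,v):
    c=imaging.calibration(n); K=np.array(c['mtx']); k=c['k1']
    a=cv2.undistortPoints(np.array([[[u,v]]],float),K,np.array([k,0,0,0.])).ravel()  # k1 model as opencv
    R=np.array(c['R']); t=np.array(c['t']); return -R.T@t, R.T@np.array([a[0],a[1],1])
def atz(n,u,v,z):
    o,d=ray(n,u,v); return o+d*(z-o[2])/d[2]
def atd(n,u,v,D):
    o,d=ray(n,u,v); return o+d*D
def tri(u1,v1,u2,v2):
    o1,d1=ray('scene',u1,v1);o2,d2=ray('top',u2,v2)
    s=np.linalg.lstsq(np.c_[d1,-d2],o2-o1,rcond=None)[0]
    a,b=o1+d1*s[0],o2+d2*s[1]; return (a+b)/2, np.linalg.norm(a-b)
E
python3 - <<'E'
from h import *
for n in('scene','top'):
    snap(n,n+'0'); c=imaging.calibration(n); print(n,c)
o=get_obs(); print(o)
E
```

```text
scene {'mtx': array([[490.97185416,   0.        , 274.85686912],
       [  0.        , 490.97185416, 215.80667906],
       [  0.        ,   0.        ,   1.        ]]), 'k1': 0.015244015177206976, 'R': array([[-0.68894707, -0.72458754,  0.01802341],
       [-0.45487581,  0.41287451, -0.78906441],
       [ 0.56430483, -0.55182202, -0.61404602]]), 't': array([0.39388175, 0.31936075, 1.08100963])}
top {'mtx': array([[444.34085636,   0.        , 278.67370595],
       [  0.        , 444.34085636, 201.62734983],
       [  0.        ,   0.        ,   1.        ]]), 'k1': -0.04686301245840895, 'R': array([[-0.01987518, -0.99963571, -0.01826006],
       [-0.98388509,  0.02280147, -0.17734208],
       [ 0.17769383,  0.01444109, -0.98397986]]), 't': array([0.05955825, 0.55158117, 1.06363488])}
{'clock': 0.1, 'joint_pos': array([-1.34702786e+00,  2.41355105e-01,  3.89907213e-03,  1.33520391e+00,
       -3.88755872e-05,  1.57077203e+00]), 'joint_vel': array([-0.00059665, -0.00228971,  0.00105186,  0.00126148,  0.00028662,
        0.00022003]), 'tau': array([ 2.23043794e-04, -3.73138261e+01,  2.53009325e+01,  1.08457959e-02,
        2.79189476e-05,  3.07360281e-06]), 'eef_pos': array([ 0.11081977, -0.48700247,  0.23050857]), 'tool_rot': array([ 9.93745695e-01,  1.11662995e-01, -1.23342384e-04, -9.23814064e-04]), 'ft_force': array([-0.80341329, -0.14515319,  0.21475924]), 'ft_torque': array([ 0.02018742, -0.02639863, -0.04179505]), 'grasp_force': 0.0, 'grip_width': 0.08534690804367895}
```

View pics/scene0.png

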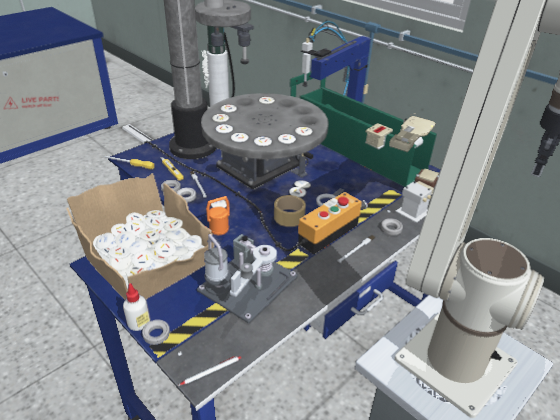

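View pics/top0.png

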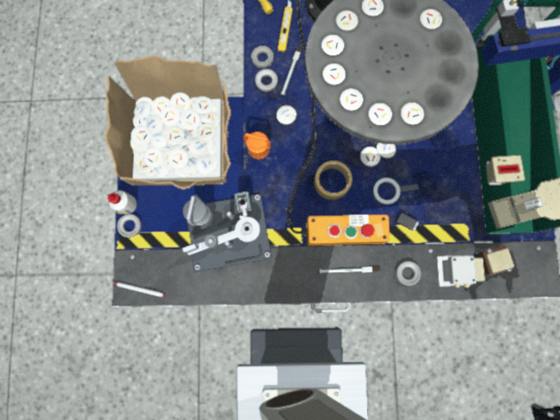

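The fixture is at about (250,280) in scene and (230,232) in top. The silver canister stands at scene (215,262) and top (197,210), and the orange decoy is at scene (218,215). I'll enlarge both.

```bash
python3 - <<'E'
import cv2
a=cv2.imread('pics/scene0.png')[220:325,190:320]; b=cv2.imread('pics/top0.png')[180:280,160:290]
cv2.imwrite('pics/c1.png',cv2.resize(a,None,fx=5.5,fy=5.5,interpolation=cv2.INTER_CUBIC))
cv2.imwrite('pics/c2.png',cv2.resize(b,None,fx=6,fy=6,interpolation=cv2.INTER_CUBIC))
E
```

```text
(no output)
```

View pics/c1.png

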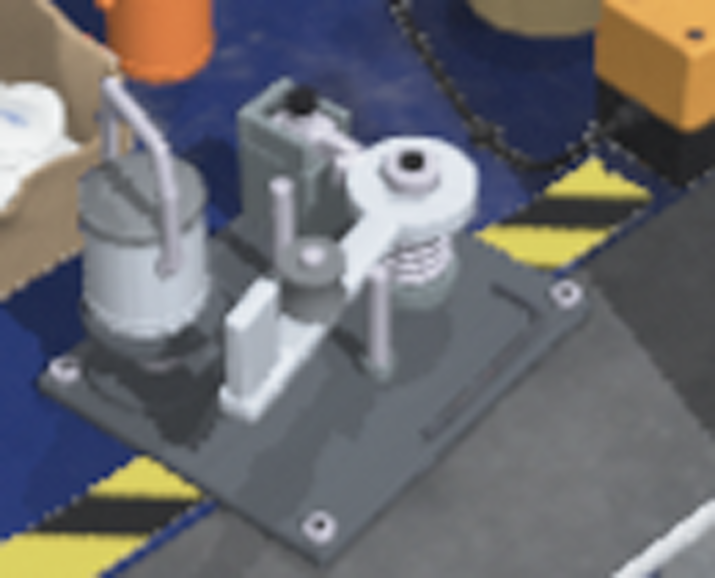

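View pics/c2.png

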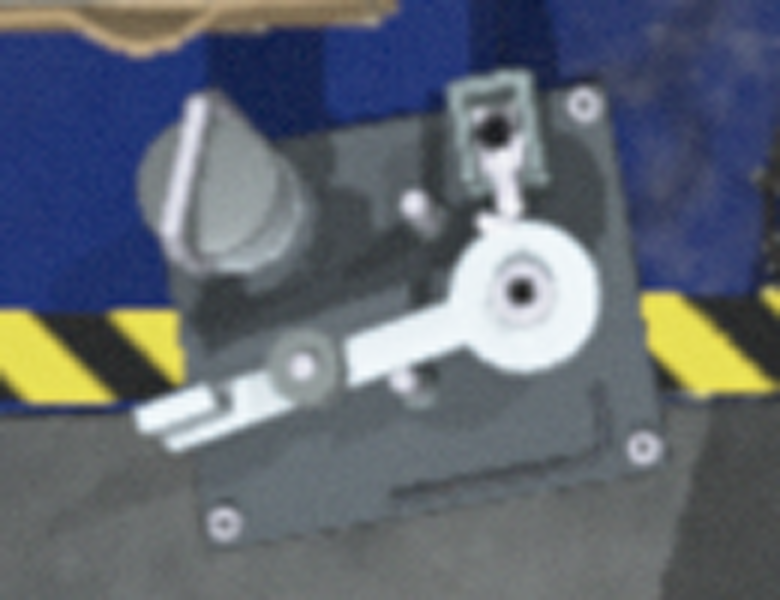

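The bar ends are at scene (210,235) and (219,247), and top (193.3,196.7) and (188.7,222.5). The pivot in top is (246.8,228.3). The tab is at scene about (236,278) and top about (189.5,248). The key lies in front, on the right of the plate.

```bash
python3 - <<'E'
from h import *
np.set_printoptions(precision=4,suppress=True)
c1=lambda u,v:(190+(u+.5)/5.5-.5,220+(v+.5)/5.5-.5); c2=lambda u,v:(160+(u+.5)/6-.5,180+(v+.5)/6-.5)
P={}
for n,a,b in [('bar1',(110,82),(200,98)),('bar2',(160,148),(174,252)),('pivot',(412,162),(521,292)),('roller',(313,256),(302,366)),
 ('bL',(65,367),None),('tabscrew',(319,526),(225,523)),('sc2',(567,292),(644,447)),('front pin',(379,270),(403,380)),('backpin',(282,185),(413,202)),('bar1alt',(110,82),(174,252))]:
    if b: print(n,*tri(*c1(*a),*c2(*b)))
    else: print(n,atz('scene',*c1(*a),.012))
print('pivot z.09',atz('top',*c2(521,292),.09), 'sc3',atz('top',*c2(585,103),.012))
D=np.load('pics/top0.npy')
def td(u,v): return atd('top',u,v,D[v,u])
for n,u,v in [('ring',130,214),('bottle',120,202),('bench',160,235),('bench2',165,270),('pencil',140,289),('boxedge',170,185),('edge',112,260),('tape?',130,226)]: print(n,td(u,v))
E
```

```text
bar1 [0.5498 0.24   0.1579] 0.0030821618675737398
bar2 [0.4939 0.2512 0.1617] 0.005797118617621873
pivot [0.482  0.125  0.0871] 0.002478985580860726
roller [0.4525 0.2098 0.1038] 0.002584413341987882
bL [0.5461 0.2781 0.012 ]
tabscrew [0.3955 0.2574 0.0162] 0.0017600750965993258
sc2 [0.4235 0.0798 0.0169] 0.0026537848414046094
front pin [0.4492 0.1743 0.0745] 0.0016372968290623998
backpin [0.5212 0.1698 0.0742] 0.0028366724768827023
bar1alt [0.4995 0.2542 0.1916] 0.03237457857125907
pivot z.09 [0.4826 0.1255 0.09  ] sc3 [0.5738 0.1041 0.012 ]
ring [0.5354 0.4361 0.014 ]
bottle [0.5563 0.4407 0.0751]
bench [0.4804 0.3593 0.0007]
bench2 [ 0.3899  0.3446 -0.0013]
pencil [0.3428 0.404  0.0121]
boxedge [0.6127 0.3355 0.0029]
edge [ 0.4595  0.7839 -0.7589]
tape? [ 0.506   0.4404 -0.0016]
```

```bash
cat >> h.py <<'E'
from scipy.spatial.transform import Rotation as Ro
def go(p,yaw):  # yaw = world angle of tool y, tool pointing down
    o=get_obs(); R=Ro.from_quat(o['tool_rot']); y=np.array([np.cos(yaw),np.sin(yaw),0]); z=np.array([0,0,-1.])
    T=Ro.from_matrix(np.c_[np.cross(y,z),y,z]); 
    print(np.round((R.inv()*T).as_rotvec(),4),np.round(R.inv().apply(np.array(p)-o['eef_pos']),4))
E
python3 - <<'E'
from h import *
go([.37,-.10,.27],0.0); go([.5215,.2455,.25],1.376)
E
```

```text
[-1.600e-03 -1.200e-03 -1.347e+00] [ 0.3386 -0.3199 -0.0389]
[-6.000e-04 -2.500e-03 -2.723e+00] [ 0.563  -0.6231 -0.0184]
```

Units first: shifts go in shares of 0.8 m and turns go in shares of pi rad. So 0.338 m / 0.8 = 0.4225, -0.32 m / 0.8 = -0.4, -1.347 rad / 3.1416 = -0.4288.

{"method": "move_tool", "body": {"offsets": "0 0 -0.4288 0.4225 -0.4 -0.05 0.06\n0 0 -0.4288 0.4225 -0.4 -0.05 0.06\n0 0 -0.4288 0.4225 -0.4 -0.05 0.06\n0 0 -0.4288 0.4225 -0.4 -0.05 0.06\n0 0 -0.4288 0.4225 -0.4 -0.05 0.06\n0 0 -0.4288 0.4225 -0.4 -0.05 0.06\n0 0 -0.4288 0.4225 -0.4 -0.05 0.06\n0 0 -0.4288 0.4225 -0.4 -0.05 0.06"}}

```text
clock: 1.1
eef_pos: [0.3705, -0.0979, 0.2714]
tool_rot: [0.705, 0.709, 0.0, -0.0]
ft_force: [-0.0, -0.8, -1.3]
grip_width: 0.0602
grasp_force: 0.0
```

```bash
python3 - <<'E'
from h import *
print(get_obs()['joint_pos'])
go([.5215,.2455,.25],1.376)
E
```

```text
[-2.58661923e-01 -8.12653185e-03 -1.76536825e-01  1.40223128e+00
  3.35727362e-04  1.30627533e+00]
[ 4.0000e-04 -1.0000e-04 -1.3701e+00] [0.3425 0.153  0.0215]
```

Scaled: 0.342 m / 0.8 = 0.4275, 0.153 m / 0.8 = 0.1913, -1.37 rad / 3.1416 = -0.4361.

{"method": "move_tool", "body": {"offsets": "0 0 -0.4361 0.4275 0.1913 0.025 0.06\n0 0 -0.4361 0.4275 0.1913 0.025 0.06\n0 0 -0.4361 0.4275 0.1913 0.025 0.06\n0 0 -0.4361 0.4275 0.1913 0.025 0.06\n0 0 -0.4361 0.4275 0.1913 0.025 0.06\n0 0 -0.4361 0.4275 0.1913 0.025 0.06\n0 0 -0.4361 0.4275 0.1913 0.025 0.06\n0 0 -0.4361 0.4275 0.1913 0.025 0.06\n0 0 -0.4361 0.4275 0.1913 0.025 0.06"}}

```text
clock: 2.22
eef_pos: [0.5222, 0.2416, 0.2505]
tool_rot: [0.1, 0.995, -0.0, -0.001]
ft_force: [-0.3, -0.9, -0.6]
grip_width: 0.0601
grasp_force: 0.0
```

```bash
python3 - <<'E'
from h import *
go([.5215,.2455,.137],1.376)
p,d=snap('scene','s1'); cv2.imwrite('pics/s1c.png',cv2.resize(cv2.imread('pics/s1.png')[150:300,150:300],None,fx=4,fy=4,interpolation=2))
E
```

```text
[-0.001  -0.0013 -0.0063] [0.0013 0.0037 0.1135]
```

View pics/s1c.png

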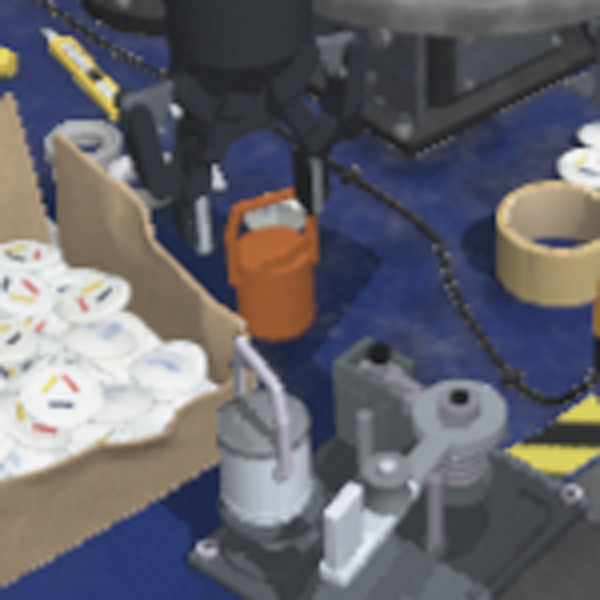

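The open fingers hang over the handle; their tips are at crop (203,245) and (313,205), and the bar is below at (262,360). The box rim is close by, so I'll check its position before descending.

```bash
python3 - <<'E'
from h import *
D=np.load('pics/top0.npy')
for u,v in [(170,182),(183,184),(183,186),(183,187),(200,183),(215,181),(225,179)]: print(u,v,np.round(atd('top',u,v,D[v,u]),3))
E
```

```text
170 182 [0.603 0.315 0.08 ]
183 184 [0.599 0.285 0.071]
183 186 [0.592 0.283 0.078]
183 187 [0.59  0.283 0.077]
200 183 [0.613 0.253 0.018]
215 181 [0.614 0.211 0.03 ]
225 179 [0.622 0.187 0.015]
```

Clear: the rim is below 0.09 m. I'll descend and close.

Scaled: 0.113 m / 0.8 = 0.1413, 0.1 m / 0.8 = 0.125.

{"method": "move_tool", "body": {"offsets": "0 0 0 0.0013 0.005 0.0625 0.06\n0 0 0 0.0013 0.005 0.1 0.06\n0 0 0 0.0013 0.005 0.125 0.06\n0 0 0 0.0013 0.005 0.1413 0.06\n0 0 0 0.0013 0.005 0.1413 0.06\n0 0 0 0.0013 0.005 0.1413 0.0\n0 0 0 0.0013 0.005 0.1413 0.0\n0 0 0 0.0013 0.005 0.1413 0.0\n0 0 0 0.0013 0.005 0.1413 0.0\n0 0 0 0.0013 0.005 0.1413 0.0"}}

```text
clock: 3.52
eef_pos: [0.5229, 0.2457, 0.1392]
tool_rot: [0.1, 0.995, 0.0, 0.001]
ft_force: [-0.6, -0.4, 4.8]
grip_width: 0.0058
grasp_force: 58.6
```

Scaled: -0.1 m / 0.8 = -0.125, -0.08 m / 0.8 = -0.1.

{"method": "move_tool", "body": {"offsets": "0 0 0 0 0 -0.0125 0\n0 0 0 0 0 -0.0375 0\n0 0 0 0 0 -0.0688 0\n0 0 0 0 0 -0.1 0\n0 0 0 0 0 -0.125 0\n0 0 0 0 0 -0.125 0"}}

```text
clock: 4.28
eef_pos: [0.5229, 0.246, 0.2394]
tool_rot: [0.1, 0.995, 0.001, 0.001]
ft_force: [0.6, 0.7, -4.0]
grip_width: 0.0058
grasp_force: 58.8
```

```bash
python3 - <<'E'
from h import *
o=get_obs(); p,d=snap('scene','s2'); cv2.imwrite('pics/s2c.png',cv2.resize(p[150:300,150:300,::-1],None,fx=4,fy=4,interpolation=2))
go([.455,.355,.235],1.376)
E
```

```text
[-0.0001 -0.0003 -0.0059] [0.0877 0.0937 0.003 ]
```

View pics/s2c.png

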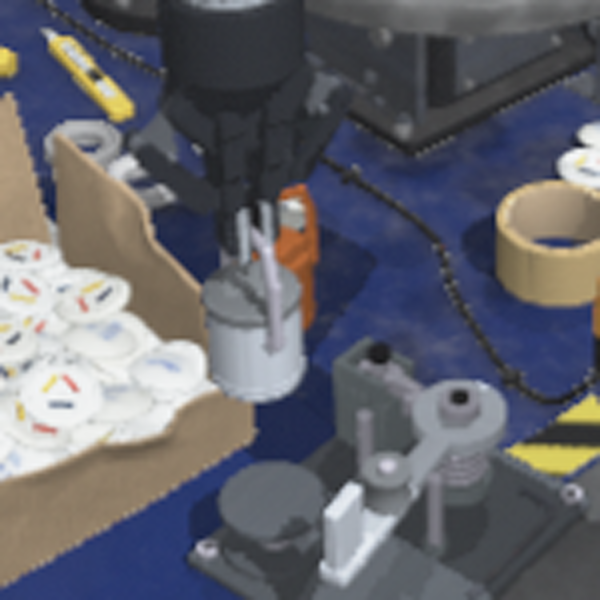

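The canister hangs upright from the fingers at (255,330) and the stand is bare at (275,500). Next I'll carry it beside the plate.

Scaled: 0.13 m / 0.8 = 0.1625, 0.0945 m / 0.8 = 0.1181.

{"method": "move_tool", "body": {"offsets": "0 0 0 0.0188 0.02 0 0\n0 0 0 0.05 0.0538 0 0\n0 0 0 0.0813 0.0875 0 0\n0 0 0 0.1063 0.115 0 0\n0 0 0 0.1181 0.1281 0 0\n0 0 0 0.1181 0.1281 0.025 0\n0 0 0 0.1181 0.1281 0.075 0\n0 0 0 0.1181 0.1281 0.125 0\n0 0 0 0.1181 0.1281 0.1625 0\n0 0 0 0.1181 0.1281 0.1625 0"}}

```text
clock: 5.58
eef_pos: [0.448, 0.3623, 0.1046]
tool_rot: [0.101, 0.995, -0.003, -0.003]
ft_force: [-0.5, -1.4, -3.1]
grip_width: 0.0059
grasp_force: 58.7
```

Scaled: 0.013 m / 0.8 = 0.0163, 0.01 m / 0.8 = 0.0125.

{"method": "move_tool", "body": {"offsets": "0 0 0 0 0 0 0\n0 0 0 0 0 0.0063 0\n0 0 0 0 0 0.0125 0\n0 0 0 0 0 0.0163 0\n0 0 0 0 0 0.0163 0"}}

```text
clock: 6.2
eef_pos: [0.45, 0.3648, 0.0951]
tool_rot: [0.1, 0.995, -0.0, -0.0]
ft_force: [-0.8, -0.3, -3.3]
grip_width: 0.0057
grasp_force: 58.8
```

Scaled: 0.005 m / 0.8 = 0.0063, 0.004 m / 0.8 = 0.005.

{"method": "move_tool", "body": {"offsets": "0 0 0 0 0 0.0025 0\n0 0 0 0 0 0.005 0\n0 0 0 0 0 0.0063 0\n0 0 0 0 0 0.0063 0"}}

```text
clock: 6.7
eef_pos: [0.4501, 0.3649, 0.0902]
tool_rot: [0.1, 0.995, -0.0, -0.0]
ft_force: [-0.2, -0.3, -3.5]
grip_width: 0.0059
grasp_force: 58.8
```

Scaled: 0.002 m / 0.8 = 0.0025, 0.001 m / 0.8 = 0.0013.

{"method": "move_tool", "body": {"offsets": "0 0 0 0 0 0.0013 0\n0 0 0 0 0 0.0025 0\n0 0 0 0 0 0.0025 0"}}

```text
clock: 7.08
eef_pos: [0.4505, 0.3654, 0.0893]
tool_rot: [0.1, 0.995, 0.001, 0.0]
ft_force: [-1.9, -0.1, 2.8]
grip_width: 0.0054
grasp_force: 59.5
```

Contact with the bench: the force went from −3.5 to +2.8 N. Release and rise.

{"method": "move_tool", "body": {"offsets": "0 0 0 0 0 0 0.04\n0 0 0 0 0 0 0.04\n0 0 0 0 0 0 0.04\n0 0 0 0 0 -0.0125 0.04\n0 0 0 0 0 -0.05 0.04\n0 0 0 0 0 -0.1 0.04\n0 0 0 0 0 -0.15 0.04\n0 0 0 0 0 -0.15 0.0"}}

```text
clock: 8.07
eef_pos: [0.4523, 0.3665, 0.2133]
tool_rot: [0.1, 0.995, 0.003, 0.003]
ft_force: [-0.1, -0.4, 0.3]
grip_width: 0.0228
grasp_force: 0.0
```

```bash
python3 - <<'E'
from h import *
p,d=snap('scene','s3'); cv2.imwrite('pics/s3c.png',cv2.resize(p[200:340,140:310,::-1],None,fx=4,fy=4,interpolation=2))
piv=np.array([.482,.125]); th=.158
def tab(a,off,r=.14):
    A=1.745-a+th; u=np.array([np.cos(A),np.sin(A)]); n=np.array([u[1],-u[0]]) # push direction (clockwise)
    return piv+r*u-n*off, np.arctan2(n[1],n[0]), A
for a in(0,.2,.4,.6,.8): print(a,tab(a,.005))
print(get_obs()['joint_pos'])
E
```

```text
0 (array([0.43161559, 0.255715  ]), np.float64(0.3322036732051034), 1.903)
0.2 (array([0.45858898, 0.26311924]), np.float64(0.13220367320510346), 1.703)
0.4 (array([0.4864957, 0.2650171]), np.float64(-0.0677963267948965), 1.5030000000000001)
0.6 (array([0.51422319, 0.26133292]), np.float64(-0.2677963267948967), 1.303)
0.8 (array([0.54066604, 0.25221358]), np.float64(-0.4677963267948967), 1.103)
[ 6.81151457e-01  4.06696943e-01  1.85740670e-01  1.34475770e+00
 -3.95756245e-05  8.81967411e-01]
```

View pics/s3c.png

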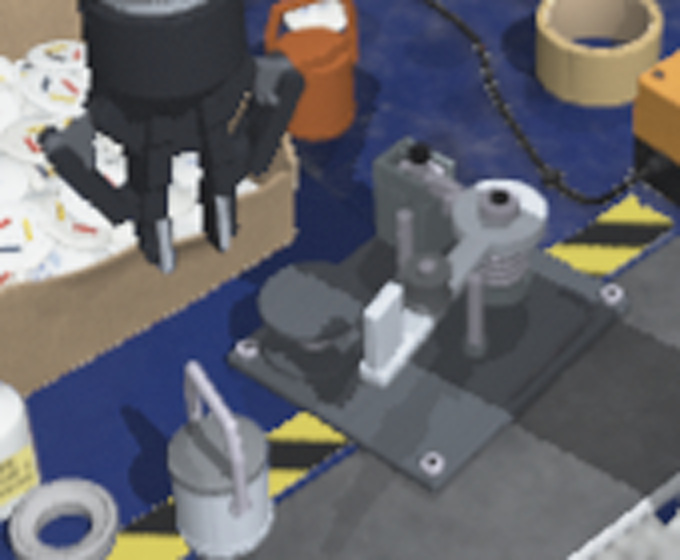

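The canister stands upright on bare bench at crop (222,480). It is clear of the plate, and the arm is at rest with the tab at (383,330). Next I'll go in front of the tab with shut fingers.

```bash
python3 - <<'E'
from h import *
go([.394,.243,.2],1.903)
E
```

```text
[ 0.0029  0.0042 -0.533 ] [ 0.0316 -0.1317  0.0103]
```

Scaled: -0.1315 m / 0.8 = -0.1644, 0.09 m / 0.8 = 0.1125, -0.53 rad / 3.1416 = -0.1687.

{"method": "move_tool", "body": {"offsets": "0 0 -0.0573 0.0188 -0.0625 0 0\n0 0 -0.1146 0.0313 -0.125 0 0\n0 0 -0.1687 0.0394 -0.1644 0.0125 0\n0 0 -0.1687 0.0394 -0.1644 0.0125 0\n0 0 -0.1687 0.0394 -0.1644 0.0625 0\n0 0 -0.1687 0.0394 -0.1644 0.1125 0\n0 0 -0.1687 0.0394 -0.1644 0.15 0\n0 0 -0.1687 0.0394 -0.1644 0.1575 0\n0 0 -0.1687 0.0394 -0.1644 0.1575 0"}}

```text
clock: 9.25
eef_pos: [0.3934, 0.2428, 0.0823]
tool_rot: [-0.164, 0.986, -0.0, -0.0]
ft_force: [-0.1, 0.3, 0.2]
grip_width: -0.0002
grasp_force: 0.0
```

```bash
cat > arc.py <<'E'
from h import *
piv=np.array([.482,.125])
o=get_obs(); R=Ro.from_quat(o['tool_rot'])
def rows(al,off,z=.084,r=.14):
    for a in al:
        A=1.903-a; u=np.array([np.cos(A),np.sin(A)]); n=np.array([u[1],-u[0]]); p=piv+r*u-n*off
        y=np.r_[u,0]; zz=np.array([0,0,-1.]); T=Ro.from_matrix(np.c_[np.cross(y,zz),y,zz])
        print(a,np.round((R.inv()*T).as_rotvec()[2],3),np.round(R.inv().apply(np.r_[p,z]-o['eef_pos']),4))
E
python3 - <<'E'
from arc import *
print(o['eef_pos'],o['joint_pos']); rows(np.arange(0,.85,.1),.016)
E
```

```text
[0.39336238 0.24281122 0.08234881] [ 5.52969209e-01  2.93127001e-01 -3.41811734e-01  9.36189640e-01
  8.06098204e-05  2.23919555e-01]
0.0 -0.003 [-0.0294 -0.0002 -0.0017]
0.1 0.097 [-0.0434  0.0008 -0.0017]
0.2 0.197 [-0.0575  0.0003 -0.0017]
0.30000000000000004 0.297 [-0.0715 -0.0016 -0.0017]
0.4 0.397 [-0.0852 -0.0048 -0.0017]
0.5 0.497 [-0.0985 -0.0094 -0.0017]
0.6000000000000001 0.597 [-0.1113 -0.0153 -0.0017]
0.7000000000000001 0.697 [-0.1234 -0.0225 -0.0017]
0.8 0.797 [-0.1347 -0.0308 -0.0017]
```

Scaled: -0.0715 m / 0.8 = -0.0894, -0.0645 m / 0.8 = -0.0806, 0.3 rad / 3.1416 = 0.0955.

{"method": "move_tool", "body": {"offsets": "0 0 0 -0.0188 0 -0.0025 0\n0 0 0 -0.03 0 -0.0025 0\n0 0 0 -0.0363 0 -0.0025 0\n0 0 0.0159 -0.045 0.0006 -0.0025 0\n0 0 0.0318 -0.0538 0.0013 -0.0025 0\n0 0 0.0477 -0.0625 0.0013 -0.0025 0\n0 0 0.0637 -0.0719 0 -0.0025 0\n0 0 0.0796 -0.0806 -0.0006 -0.0025 0\n0 0 0.0955 -0.0894 -0.0019 -0.0025 0\n0 0 0.0955 -0.0894 -0.0019 -0.0025 0"}}

```text
clock: 10.5
eef_pos: [0.4585, 0.2641, 0.0844]
tool_rot: [-0.015, 1.0, 0.0, -0.003]
ft_force: [-7.0, -0.8, 4.3]
grip_width: 0.0001
grasp_force: 3.7
```

```bash
python3 - <<'E'
from arc import *
rows(np.arange(.3,.95,.1),.016)
E
```

```text
0.3 -0.002 [-0.003   0.0002  0.0003]
0.4 0.098 [-0.0171  0.0011  0.0003]
0.5 0.198 [-0.0311  0.0007  0.0002]
0.6000000000000001 0.298 [-0.0451 -0.0012  0.0001]
0.7000000000000002 0.398 [-0.0588 -0.0045  0.    ]
0.8000000000000003 0.498 [-0.0721 -0.0091 -0.    ]
0.9000000000000001 0.598 [-0.0849 -0.015  -0.0001]
```

Scaled: -0.063 m / 0.8 = -0.0788, -0.003 m / 0.8 = -0.0038, 0.45 rad / 3.1416 = 0.1432.

{"method": "move_tool", "body": {"offsets": "0 0 0.0159 -0.0088 0.0006 0 0\n0 0 0.0318 -0.0175 0.0013 0 0\n0 0 0.0477 -0.0263 0.0013 0 0\n0 0 0.0637 -0.035 0.0006 0 0\n0 0 0.0796 -0.0438 -0.0006 0 0\n0 0 0.0955 -0.0525 -0.0019 0 0\n0 0 0.1114 -0.0613 -0.0038 0 0\n0 0 0.1273 -0.07 -0.0059 0 0\n0 0 0.1432 -0.0788 -0.0088 0 0\n0 0 0.1432 -0.0788 -0.0088 0 0"}}

```text
clock: 11.75
eef_pos: [0.5211, 0.2605, 0.0844]
tool_rot: [0.208, 0.978, 0.001, -0.004]
ft_force: [-9.2, 4.2, 4.5]
grip_width: -0.0002
grasp_force: 5.2
```

```bash
python3 - <<'E'
from arc import *
rows([.7,.75,.8,.85,.9],.016)
p,d=snap('top','t4'); cv2.imwrite('pics/t4c.png',cv2.resize(p[150:290,130:300,::-1],None,fx=4,fy=4,interpolation=2))
E
```

```text
0.7 -0.051 [ 0.0037 -0.0007  0.0004]
0.75 -0.001 [-0.0032  0.0002  0.0004]
0.8 0.049 [-0.0103  0.0009  0.0003]
0.85 0.099 [-0.0173  0.0012  0.0003]
0.9 0.149 [-0.0243  0.0011  0.0002]
```

View pics/t4c.png

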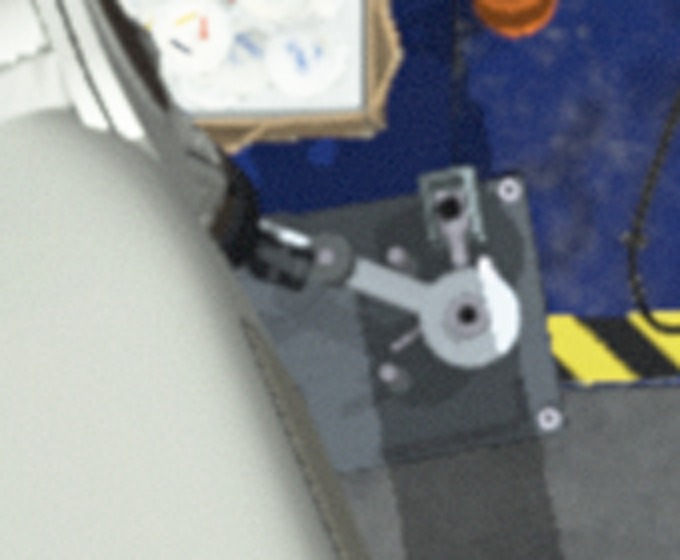

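The arm is swung back past the click. The roller is at crop (325,255) and the pivot at (467,315). I'll compute the angle and then press on to the stop.

Scaled: -0.011 m / 0.8 = -0.0138, -0.009 m / 0.8 = -0.0113, 0.05 rad / 3.1416 = 0.0159.

```bash
cat > ang.py <<'E'
from h import *
def ang(u,v): 
    a=atz('top',130+(u+.5)/4-.5,150+(v+.5)/4-.5,.104)-np.array([.482,.125,.104]); return 1.903-np.arctan2(a[1],a[0]),np.hypot(*a[:2])
E
python3 -c "
from ang import *
print(ang(325,255))"
```

```text
(np.float64(0.7408450448235566), np.float64(0.0913258929388541))
```

{"method": "move_tool", "body": {"offsets": "0 0 0.0095 -0.0063 0.0006 0 0\n0 0 0.0159 -0.0113 0.0013 0 0\n0 0 0.0159 -0.0138 0.0013 0 0\n0 0 0.0159 -0.0138 0.0013 0 0"}}

```text
clock: 12.3
eef_pos: [0.5309, 0.2571, 0.0844]
tool_rot: [0.232, 0.973, 0.001, -0.004]
ft_force: [-10.7, 4.6, 5.3]
grip_width: 0.0001
grasp_force: 5.6
```

Scaled: -0.003 m / 0.8 = -0.0038, -0.002 m / 0.8 = -0.0025.

{"method": "move_tool", "body": {"offsets": "0 0 0 -0.0025 0 0 0\n0 0 0 -0.0038 0 0 0\n0 0 0 -0.0038 0 0 0\n0 0 0 -0.0038 0 0 0"}}

```text
clock: 12.8
eef_pos: [0.5312, 0.2569, 0.0844]
tool_rot: [0.231, 0.973, 0.001, -0.006]
ft_force: [-16.2, 7.0, 7.2]
grip_width: 0.0
grasp_force: 8.7
```

```bash
python3 - <<'E'
from h import *
p,d=snap('top','t5'); cv2.imwrite('pics/t5c.png',cv2.resize(p[150:290,130:300,::-1],None,fx=4,fy=4,interpolation=2))
p,d=snap('scene','s5'); print(get_obs()['joint_vel'].round(3))
E
```

```text
[ 0.001  0.001 -0.001 -0.001 -0.     0.   ]
```

View pics/t5c.png

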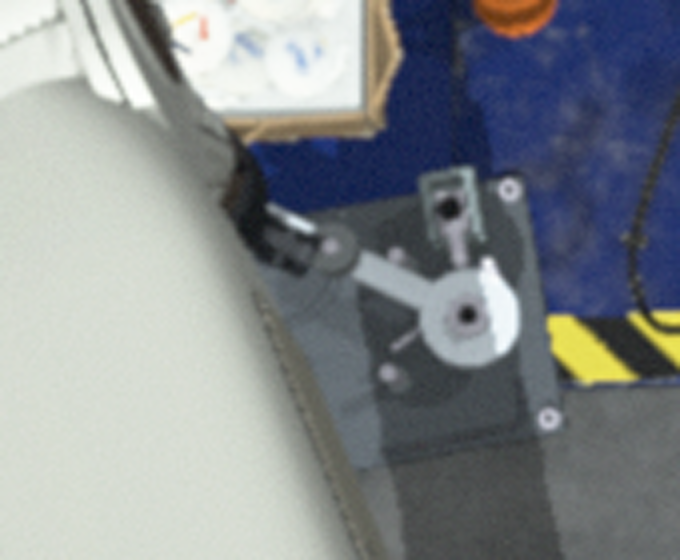

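View pics/s5.png

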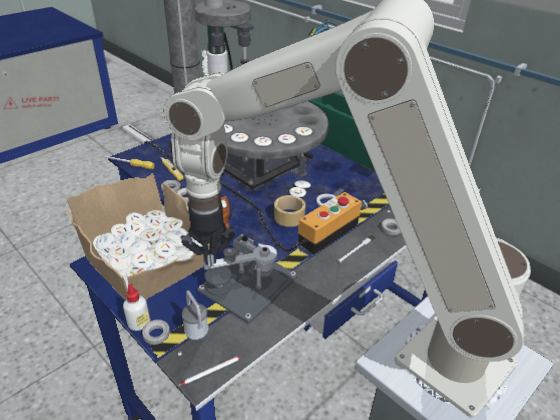

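The TCP has stopped moving while the force rose to about 18 N, so the arm is at its back stop. In the top crop the arm rests at the back pin, with the roller at (330,247). In the scene picture the canister stands upright at (196,322), and the other things are undisturbed. Hand in.

```bash
python3 -c "
from h import *
print(workorder.job_done())"
```

```text
the job is handed in; nothing more can be done
None
```

The canister stands upright and released on the bare bench, and the robot is holding the tensioner arm against its back stop with about 18 N; I handed the job in at about 13 s on the robot's clock, and no verdict came back.

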